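# Lock the foot of an upturned shelf riser with its second nut

## Robot

A 6-joint arm with a two-finger parallel gripper is mounted at the origin on a cart in front of the work surface, level with it; the furniture and walls round the work are solid. World frame = base frame: x ahead of the robot, y to its left, z up, the work surface at z = 0. Lengths are in m, angles in rad, forces in N, time in s.
With the tool pointing down it reaches from about 0.35 to 0.875 m from the base axis. Payload 15.5 kg.
Tool frame: the origin (TCP) lies at the very end of the fingers, on their centre line; the grasp point (between the pads) lies behind it (hold_point_z is the z of the grasp point in the tool frame, in m); z points along the fingers, y is the line along which they close (so a half turn about z gives the same grasp; the last joint's range is limited). The gripper opens to 85 mm and grips with 20 to 120 N. Pads are 22 mm wide; open, the fingers measure 114 mm over their backs; the gripper's body (76 mm by 85 mm) begins 54 mm behind the grasp point. The pads swing forward as they close: fully open they stand 13 mm farther back than shut.
Start: joints at [1.236, 0.494, 1.345, -0, 1.302, -0.096], TCP at [0.148, 0.607, 0.231] pointing down, gripper open.
Joint ranges: [-2.91, 2.91], [-0.82, 2.16], [0.22, 2.67], [-1.22, 4.37], [0.12, 2.79], [-3.08, 3.08]. Speed limits (rad/s): [1.89, 1.89, 2.57, 3.01, 3.01, 3.01].

## Interface

Orientations are given as a rotation vector (axis times angle).
In Python, from cell import sense, capture, close_job, hold_point_z gives the robot as it stands. The module is installed in compiled form; this text tells all that it offers.
- The arm moves only by the shell command python3 -m pendant 'ROWS' [OPENING] [FORCE]. ROWS is JSON, a list of rows, each an object with "delta_pos": the shift along the tool's x, y, z in mm, a list of three; "spin": the turn about the tool's z in degrees. In form: [{"delta_pos": [tx, ty, tz], "spin": spin}, ...]. A call has exactly 10 rows; each row is the pose to reach, as a shift and turn from the pose commanded when the call began, along the tool's axes at that moment; what a row does not reach only later rows make up. A row lasts 1/8 s, in which the tool goes at most 62.5 mm and 10.7 degrees, less where a joint would pass 70% of its speed; a pose out of reach is approached as far as the arm can. A call with a gripper value outside its range is refused whole. OPENING is the opening, from 0 (shut) to 1 (fully open), set as the call begins (- or left out, the last holds). The fingers move at their own pace and stop on an object; FORCE is the grip in N (left out, the last holds). Time passes only in rows, so rows that repeat a pose let the fingers close, or fill a call up. It gives the time, the measured TCP pose, the force, the opening and the grip force at its end, in the units of the state.
- sense(): the state, without advancing time (a new reading comes with each control period).
- capture(name): name is "scene" or "top"; returns a dict with "frame" (384x512x3 uint8, blue, green, red), "camera_matrix" (3x3 intrinsics, pixels), "D" ([k1, k2, p1, p2, k3] as OpenCV has them; the pictures are not rectified), "rvec" (rotation vector, rad) and "tvec" (3), from world to camera coordinates, as OpenCV has them. Camera axes: x right, y down, z forward; pixel columns grow to the right and rows downward; lengths in m; the calibration is good to about 2 mm. A picture is of the moment at which its call begins. There is no depth.
- close_job(): hands the job in; it is judged then, once.
The state is a dict: "time": time; "q": joint angles; "qd": joint speeds; "joint_efforts": joint torques, N m; "eef_pos": TCP position; "tool_rot": TCP orientation; "force": force on the tool from outside, world axes, zero at the start; "moment": the same for the moment, N m; "gripper_width": finger opening in m; "grasp_force": force on a finger pad.
Only numpy, scipy, OpenCV 4.12 (cv2) and the standard library are available. Lean on these libraries where they do the work, as an engineer would, in place of code of your own. Each camera call takes 0.05 s, during which the arm holds its last target. There are 200 camera calls.

## Task

The small shelf riser stands upside down for the feet to be set: on the foot whose two nuts are still apart, run the upper (smaller) hexagon nut down its stud by turning it clockwise seen from above, and tighten it firmly against the lower one so that the pair is locked. Feel for the resistance and stop in time: the lower, wider nut sets the height and must not be dragged round with it. Leave the nut tight, let go of it, and do not push the trivet or the egg cup on its board away.

Things in the scene. Friction and masses are not known exactly. Their poses are not given: they have to be found in the camera images.
- stand: Upturned wooden shelf riser, fixed: board 190 x 280 x 22 mm, four upright steel studs (18 mm diameter), each with a round rubber foot on top (26 mm diameter, top 96 mm above the worktop). Origin: at worktop height on the axis of the stud to work on; z up. The other studs stand at x = 140 mm, at y = 230 mm and at both, in its frame; their nuts are locked already.
- lock_nut: The upper, smaller nut: a steel nut in a grey hexagonal grip shell 34 mm across flats, 39 mm across corners, 22 mm high. Origin: centre of its underside, on the stud's axis; z up; at rest flats face its own +x and -x and every 60 degrees. Clockwise seen from above lowers it 20 mm a turn (3.18 mm a radian; the gripper must come down with it). It turns at about 0.2 N m and stays where it is left.
- lock_nut_grip (a point): Axis of the upper nut, 12 mm above its underside. The shell sits on an elastic bush (2.5 N m a radian; springs back when released). Once the underside meets the washer, torque climbs by about 0.25 N m a radian of the nut. Tight at 0.13 N m or more above running (nuts press with over 40 N); at 0.26 above, the lower nut starts to turn along. Keep fingertips above its underside.
- stop_nut: The lower, wider steel hexagon nut, 46 mm across flats, 53 mm across corners, 12 mm high. Origin: centre of its underside, on the stud's axis; z up. A spring washer (27 mm diameter) on it stands 3 to 7 mm above its top, differing from start to start and not measured. Held only by its stiff thread: it turns along if gripped, or if the upper nut is tightened too hard.
- stop_nut_corner (a point): A point on the edge of the lower nut, 26.6 mm from the stud's axis, that shows whether the lower nut has turned.
- trivet: Small round dark wooden trivet, 91 mm diameter, 12 mm thick, lying loose on the board between the studs; origin at the centre of its underside. Bystander.
- egg_cup: Stoneware egg cup, 47 mm diameter, 50 mm high, standing loose on the board between the far studs; origin at the centre of its underside. Bystander.

How it is judged:
By the outcome, as a careful person would: the job done as asked, in the order asked, and still so for the second after the job is handed in, with the robot touching nothing.
It also fails if it takes over 61 s, if anything falls off the work surface, if the arm or the gripper's body presses on something with over 40 N, if the wrist force passes 120 N, or if a joint passes its speed limit or range.

## Working session

There is one attempt and no reset: what is moved stays moved. The work goes in short steps, Python scripts to look and compute and a shell command to move; the robot and the scene stay as the last step left them, time stands still between calls to the robot, and variables do not carry over. Pictures are saved under pics/ and viewed, at most 10 in all, crops included, and the job is handed in when it is done.

```bash
mkdir -p pics
python3 - <<'E'
from cell import *
import cv2,numpy as np
s=sense();print({k:np.round(v,3).tolist() for k,v in s.items()},hold_point_z)
for n in("scene","top"):
    c=capture(n);cv2.imwrite(f"pics/{n}0.png",c["frame"]);np.savez(f"{n}0.npz",**c)
    R=cv2.Rodrigues(c["rvec"])[0];print(n,(-R.T@c["tvec"].reshape(3)).round(3),R[2].round(2),c["camera_matrix"][0,0],c["D"])
E
```

```text
{'time': 0.0, 'q': [1.236, 0.494, 1.346, -0.0, 1.302, -0.095], 'qd': [0.0, 0.0, -0.001, -0.001, -0.001, -0.0], 'joint_efforts': [-0.001, -88.216, -38.384, -0.0, 0.011, 0.0], 'eef_pos': [0.148, 0.607, 0.231], 'tool_rot': [-0.374, -3.119, 0.002], 'force': [0.587, 0.099, -0.283], 'moment': [0.003, 0.001, 0.032], 'grasp_force': 0.0, 'gripper_width': 0.085} -0.0187
scene [1.274 0.225 0.51 ] [-0.85  0.09 -0.52] 368.5363752571099 [-0.0587367  0.         0.         0.         0.       ]
top [0.443 0.297 0.923] [ 0.11 -0.01 -0.99] 478.6918975946018 [-0.11115782  0.          0.          0.          0.        ]
```

View pics/scene0.png

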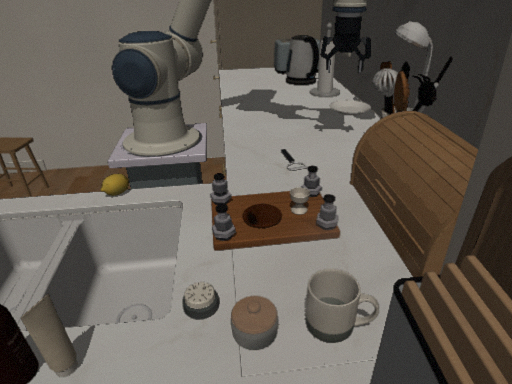

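View pics/top0.png

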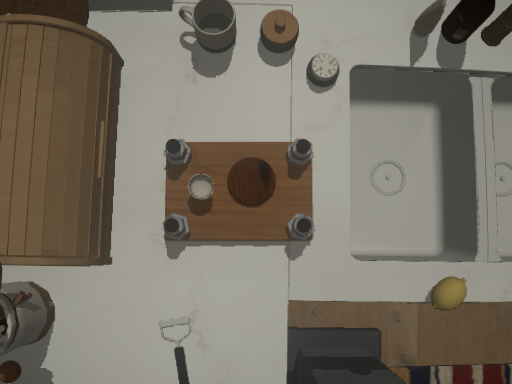

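The scene view shows four studs on the board, with the feet at top-view pixels of about (177,147), (302,146), (303,222) and (174,220). The trivet is at (251,181) and the egg cup at (201,186). I'll enlarge both views to see which nuts are apart.

Run:
```python
import cv2,numpy as np
a=cv2.imread("pics/scene0.png")[160:250,200:345];b=cv2.imread("pics/top0.png")[130:250,155:325]
a=cv2.resize(a,(483,300),interpolation=cv2.INTER_CUBIC);a=cv2.convertScaleAbs(cv2.resize(a,(480,298)),alpha=1.6)
b=cv2.convertScaleAbs(cv2.resize(b,None,fx=4.5,fy=4.5,interpolation=cv2.INTER_CUBIC),alpha=1.8)
cv2.imwrite("pics/a1.png",cv2.resize(a,(780,484),interpolation=cv2.INTER_CUBIC));cv2.imwrite("pics/b1.png",b)
def ray(c,uv):
    p=cv2.undistortPoints(np.array([[uv]],float),c["camera_matrix"],c["D"]).ravel()
    R=cv2.Rodrigues(c["rvec"])[0];return -R.T@c["tvec"].reshape(3),R.T@np.r_[p,1]
c=np.load("top0.npz")
for uv in[(177,147),(302,146),(303,222),(174,220)]:
    o,d=ray(c,uv);print(uv,(o+d*(.096-o[2])/d[2]).round(4))
```

```text
(177, 147) [0.6217 0.4289 0.096 ]
(302, 146) [0.6289 0.2085 0.096 ]
(303, 222) [0.4947 0.2052 0.096 ]
(174, 220) [0.4928 0.4288 0.096 ]
```

View pics/a1.png

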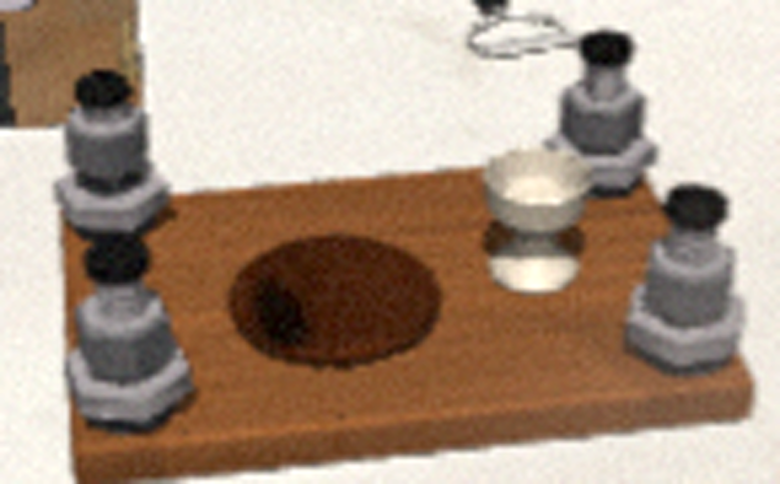

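View pics/b1.png

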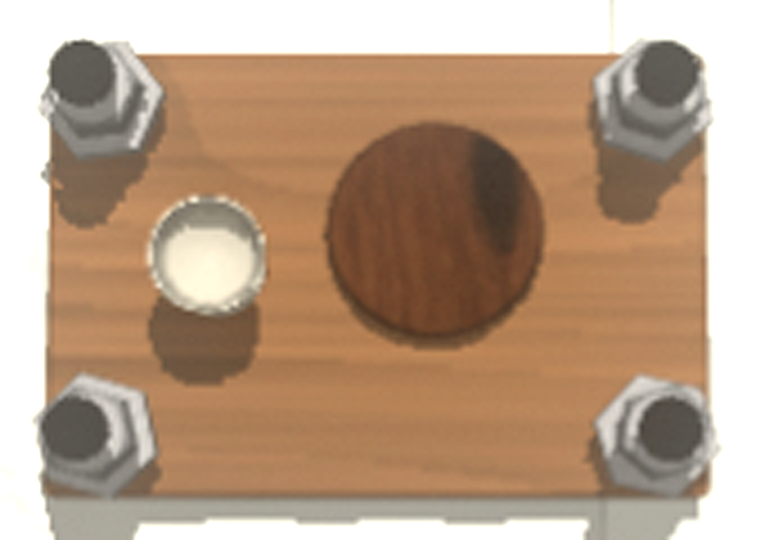

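The near, low-y stud, at top-view pixel (304,225), shows a dark gap under its upper nut. It is also the only nut whose top sits right under the foot, so that is the target. Next I'll get its axis from the foot masks and zoom in for the hexagon's angle.

```bash
cat > h.py <<'E'
import cv2,numpy as np
def ray(c,uv):
    p=cv2.undistortPoints(np.array([[uv]],float),c["camera_matrix"],c["D"]).ravel()
    R=cv2.Rodrigues(c["rvec"])[0];return -R.T@c["tvec"].reshape(3),R.T@np.r_[p,1]
def onz(c,uv,z):
    o,d=ray(c,uv);return o+d*(z-o[2])/d[2]
def proj(c,P): return cv2.projectPoints(np.array(P,float).reshape(-1,3),c["rvec"],c["tvec"],c["camera_matrix"],c["D"])[0].reshape(-1,2)
E
python3 - <<'E'
from h import *
c=np.load("top0.npz");s=np.load("scene0.npz");f=c["frame"]
P=[]
for u,v in[(304,225),(172,226),(303,147),(173,146)]:
    w=f[v-12:v+13,u-12:u+13].astype(int);m=(w.max(2)<62)&(np.ptp(w,axis=2)<15)
    n,l,st,ce=cv2.connectedComponentsWithStats(m.astype(np.uint8));i=1+st[1:,4].argmax()
    uv=ce[i]+[u-12,v-12];P.append(onz(c,uv,.096));print(uv.round(1),st[i,4],P[-1].round(4))
P=np.array(P)[:,:2];M=np.array([[0,0],[0,.23],[.14,0],[.14,.23]])
H=(M-M.mean(0)).T@(P-P.mean(0));U,_,V=np.linalg.svd(H);R=V.T@U.T
t=P.mean(0)-R@M.mean(0);print("stand",t.round(4),np.degrees(np.arctan2(R[1,0],R[0,0])),(P-(M@R.T+t)).round(4).tolist())
X=t
for z in(.022,.034,.041,.05,.06,.07,.08,.096):print(z,proj(c,[*X,z]).round(1),proj(s,[*X,z]).round(1))
def z(im,u,v,r,k):return cv2.resize(im[v-r:v+r,u-r:u+r],(380,380),interpolation=cv2.INTER_CUBIC)
g=np.hstack([z(c["frame"],300,223,17,0),z(s["frame"],220,188,18,0)])
cv2.imwrite("pics/z.png",cv2.convertScaleAbs(g,alpha=1.7))
E
```

```text
[303.5 225.1] 156 [0.4894 0.2043 0.096 ]
[171.1 224.9] 158 [0.4842 0.4334 0.096 ]
[302.6 146.2] 149 [0.6286 0.2075 0.096 ]
[172.7 146. ] 160 [0.6234 0.4366 0.096 ]
stand [0.489  0.2039] 1.3081615557472779 [[0.0004, 0.0004], [0.0004, -0.0004], [-0.0004, 0.0004], [-0.0003, -0.0004]]
0.022 [[299.3 227.4]] [[220.  200.9]]
0.034 [[300.  227.1]] [[219.6 196.8]]
0.041 [[300.4 226.9]] [[219.4 194.4]]
0.05 [[300.9 226.6]] [[219.1 191.2]]
0.06 [[301.5 226.3]] [[218.8 187.7]]
0.07 [[302.1 226.1]] [[218.4 184.2]]
0.08 [[302.7 225.8]] [[218.1 180.6]]
0.096 [[303.7 225.3]] [[217.6 174.7]]
```

View pics/z.png

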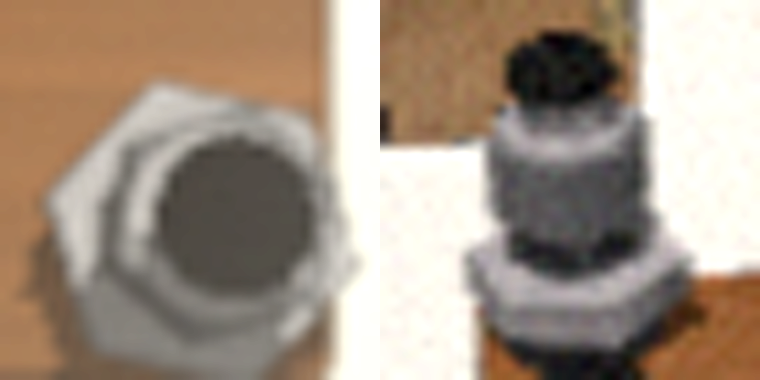

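The left panel shows the lower nut with corners near (160,85), (50,205) and (95,345). The upper nut has corners near (135,145) and (195,335). In the right panel the shell's top front edge is at about y=150 and its underside at about y=238, with the gap below. I'll go half way there, turning as I go, and then measure again with averaged frames.

```bash
python3 -m pendant '[{"delta_pos":[-20,-15,0],"spin":-5},{"delta_pos":[-45,-32,0],"spin":-12},{"delta_pos":[-70,-50,0],"spin":-19},{"delta_pos":[-95,-70,0],"spin":-26},{"delta_pos":[-120,-88,0],"spin":-33},{"delta_pos":[-145,-105,0],"spin":-40},{"delta_pos":[-170,-124,0],"spin":-47},{"delta_pos":[-195,-142,0],"spin":-54},{"delta_pos":[-213,-155,0],"spin":-60},{"delta_pos":[-213,-155,0],"spin":-64}]'
python3 - <<'E'
from h import *
from cell import *
print(np.round(sense()["q"],3))
F={}
for n in("top","scene"):
    L=[capture(n) for _ in range(8)];c=L[0];c["frame"]=np.mean([l["frame"] for l in L],0).astype(np.uint8);np.savez(n+"1.npz",**c);F[n]=c
def z(im,u,v,r,a):return cv2.convertScaleAbs(cv2.resize(im[v-r:v+r,u-r:u+r],(390,390),interpolation=cv2.INTER_CUBIC),alpha=a)
cv2.imwrite("pics/z1.png",np.hstack([z(F["top"]["frame"],301,225,14,2.2),z(F["scene"]["frame"],220,187,15,2)]))
s=F["scene"]["frame"]
print("col 219-220",[(v,int(s[v,218:222].mean())) for v in range(168,208)])
for v in range(176,206,2):print(v,s[v,206:234].mean(1).astype(int))
for uv in[(219,184),(219,185),(219,192),(219,193),(219,194),(219,198),(219,199)]:
    o,d=ray(F["scene"],uv);print(uv,[(o+d*(x-o[0])/d[0])[1:].round(4).tolist() for x in(.489,.507,.514)])
E
```

```text
time: 1.35
eef_pos: [0.3189, 0.4051, 0.2311]
tool_rot: [1.337, -2.842, 0.001]
force: [0.4, 0.4, -0.6]
gripper_width: 0.0855
grasp_force: 0.0
[ 0.788  0.341  1.612 -0.     1.19  -1.662]
col 219-220 [(168, 65), (169, 66), (170, 66), (171, 67), (172, 64), (173, 20), (174, 11), (175, 13), (176, 12), (177, 14), (178, 9), (179, 16), (180, 43), (181, 63), (182, 73), (183, 96), (184, 94), (185, 68), (186, 51), (187, 48), (188, 48), (189, 48), (190, 49), (191, 49), (192, 46), (193, 32), (194, 24), (195, 29), (196, 62), (197, 101), (198, 99), (199, 71), (200, 72), (201, 72), (202, 56), (203, 22), (204, 13), (205, 13), (206, 13), (207, 14)]
176 [ 71  71  71  74  72  70  69  60  16  11  12  14  12  13  12  10  12  12
  32  66  98 154 152 150 150 149 150 150]
178 [ 72  69  71  71  72  73  69  62  25  13   8  11  11   8   8  10  17  33
  59  67  99 154 152 149 149 150 150 150]
180 [ 69  69  69  68  69  68  62  60  83  52  38  41  40  35  44  53  49  47
  65  93 103 155 152 150 149 149 149 150]
182 [ 65  67  68  69  70  75  73  89 101  94  69  72  73  72  72  76  86  93
  93  74  60 106 149 151 149
[... 1080 characters left out ...]
 56]
202 [147 148 149 148 137  85  49  34  35  39  44  52  54  56  58  56  59  64
  67  32  19  20  30  41  55  59  59  59]
204 [148 146 148 149 135  82  56  58  51  30  25  19  16  13  12  12  14  11
  12  18  33  57  60  60  58  58  58  60]
(219, 184) [[0.2053, 0.0703], [0.2057, 0.0804], [0.2059, 0.0843]]
(219, 185) [[0.2051, 0.0675], [0.2055, 0.0777], [0.2057, 0.0816]]
(219, 192) [[0.2035, 0.0478], [0.204, 0.0584], [0.2042, 0.0626]]
(219, 193) [[0.2033, 0.045], [0.2038, 0.0557], [0.204, 0.0598]]
(219, 194) [[0.2031, 0.0421], [0.2036, 0.0529], [0.2038, 0.057]]
(219, 198) [[0.2022, 0.0306], [0.2027, 0.0416], [0.2029, 0.0459]]
(219, 199) [[0.2019, 0.0277], [0.2025, 0.0388], [0.2027, 0.0431]]
```

View pics/z1.png

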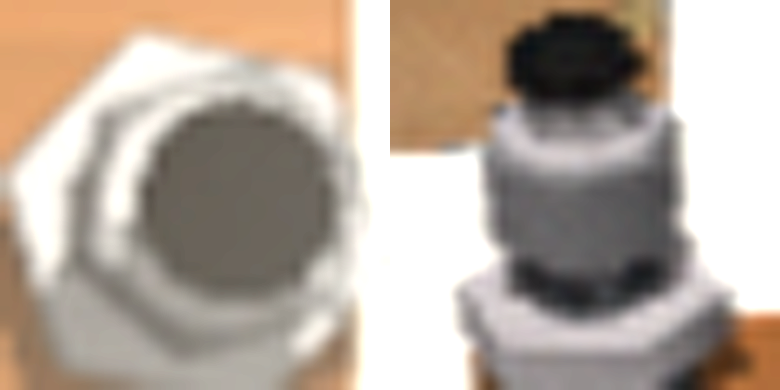

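The upper nut's corners are at left-panel (105,115), (68,260) and (183,350), which puts them at an azimuth of about 47° mod 60, so a flat faces about 137°. In the right panel its top edge is at row 185 and its underside at about 192.7. That gives an underside z of about 0.057, a stop-nut top of about 0.0455, and an axis near (0.489, 0.2045).

```bash
python3 -m pendant '[{"delta_pos":[5,-25,0],"spin":0},{"delta_pos":[10,-55,0],"spin":0},{"delta_pos":[15,-90,0],"spin":1},{"delta_pos":[20,-125,0],"spin":1},{"delta_pos":[27,-160,0],"spin":2},{"delta_pos":[34,-195,10],"spin":2},{"delta_pos":[40,-225,20],"spin":3},{"delta_pos":[44,-250,40],"spin":3},{"delta_pos":[46,-259,60],"spin":3},{"delta_pos":[46,-259,60],"spin":3}]'
python3 - <<'E'
from cell import *
import numpy as np,cv2
s=sense();print({k:np.round(v,4).tolist() for k,v in s.items()})
c=capture("scene");np.savez("scene2.npz",**c);t=capture("top")
g=np.hstack([cv2.resize(c["frame"][90:220,160:290],(400,400)),cv2.resize(t["frame"][130:280,220:370],(400,400))]);cv2.imwrite("pics/g2.png",cv2.convertScaleAbs(g,alpha=1.6))
E
```

```text
time: 3.4
eef_pos: [0.4876, 0.2048, 0.1703]
tool_rot: [1.258, -2.876, -0.0]
force: [0.4, -0.7, -0.2]
gripper_width: 0.0854
grasp_force: 0.0
{'time': 3.4, 'q': [0.2847, 0.4335, 1.6549, -0.0, 1.0557, -2.1107], 'qd': [0.0221, -0.0296, -0.0215, 0.0035, 0.0285, 0.0114], 'joint_efforts': [-1.8502, -72.709, -30.6284, -0.1497, -0.9164, -0.3404], 'eef_pos': [0.4876, 0.2048, 0.1703], 'tool_rot': [1.258, -2.876, -0.0005], 'force': [0.3625, -0.6769, -0.1583], 'moment': [-0.0553, -0.0687, -0.0201], 'grasp_force': 0.0, 'gripper_width': 0.0854}
```

View pics/g2.png

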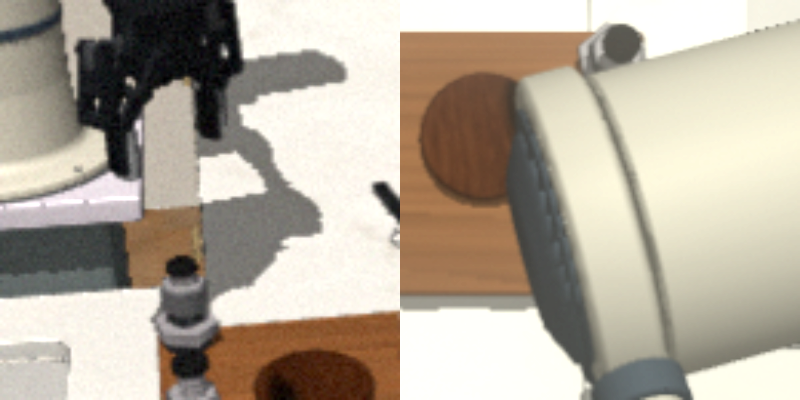

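The scene view shows the open gripper directly over the stud, with fingertips at about (125,175) and (210,135). The arm blocks the top view. I'll descend with the fingers open, then check.

```bash
python3 -m pendant '[{"delta_pos":[0,0,12],"spin":0},{"delta_pos":[0,0,27],"spin":0},{"delta_pos":[0,0,42],"spin":0},{"delta_pos":[0,0,57],"spin":0},{"delta_pos":[0,0,72],"spin":0},{"delta_pos":[0,0,87],"spin":0},{"delta_pos":[0,0,100],"spin":0},{"delta_pos":[0,0,108],"spin":0},{"delta_pos":[0,0,112],"spin":0},{"delta_pos":[0,0,112],"spin":0}]'
python3 - <<'E'
from cell import *
import numpy as np,cv2
s=sense();print({k:np.round(s[k],4).tolist() for k in("eef_pos","force","moment")})
c=capture("scene");np.savez("scene3.npz",**c)
g=cv2.resize(c["frame"][145:210,185:260],(750,600)[:2],interpolation=cv2.INTER_CUBIC)
cv2.imwrite("pics/g3.png",cv2.convertScaleAbs(cv2.resize(g,(690,598)),alpha=2))
E
```

```text
time: 4.75
eef_pos: [0.4881, 0.2055, 0.0593]
tool_rot: [1.261, -2.878, 0.0]
force: [0.1, 0.1, 0.1]
gripper_width: 0.0853
grasp_force: 0.0
{'eef_pos': [0.4881, 0.2055, 0.0593], 'force': [0.1098, 0.0667, 0.0627], 'moment': [0.048, -0.0224, -0.0015]}
```

View pics/g3.png

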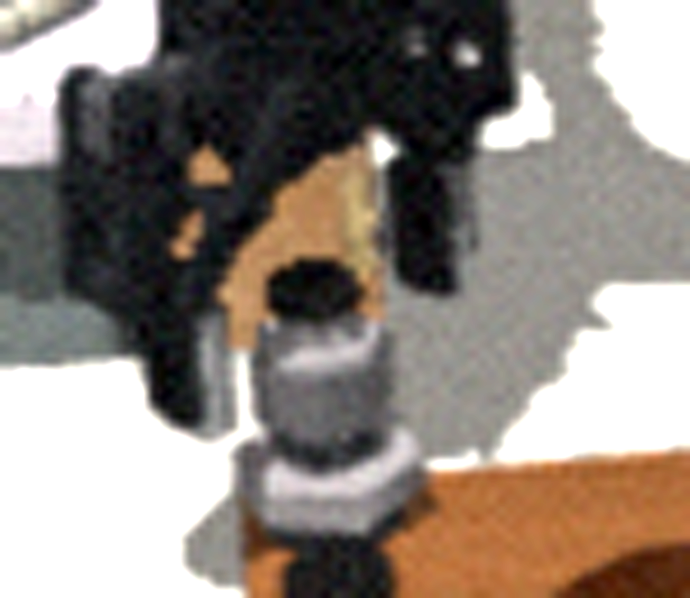

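The fingertips are level with the shell. The left inner pad face is at x≈225 and the right one at x≈390, with the nut between 258 and 390, so the gripper sits about 1–2 mm low in y. I'll close gently and read the side force.

```bash
python3 -m pendant '[{"delta_pos":[0,1,0],"spin":0},{"delta_pos":[0,1,0],"spin":0},{"delta_pos":[0,1,0],"spin":0},{"delta_pos":[0,1,0],"spin":0},{"delta_pos":[0,1,0],"spin":0},{"delta_pos":[0,1,0],"spin":0},{"delta_pos":[0,1,0],"spin":0},{"delta_pos":[0,1,0],"spin":0},{"delta_pos":[0,1,0],"spin":0},{"delta_pos":[0,1,0],"spin":0}]' 0 20
cat > st.py <<'E'
from cell import *
import numpy as np
from h import *
s=sense();a=s["tool_rot"];R=cv2.Rodrigues(np.array(a))[0]
print(round(s["time"],2),"pos",np.round(s["eef_pos"],4),"yaw",round(np.degrees(np.arctan2(R[1,1],R[0,1])),1),"Ftool",(R.T@np.array(s["force"])).round(2),"Mtool",(R.T@np.array(s["moment"])).round(3),"w",round(s["gripper_width"],4),"g",s["grasp_force"],"q6",round(s["q"][5],3))
E
python3 st.py; python3 st.py
```

```text
time: 6.05
eef_pos: [0.4887, 0.2052, 0.06]
tool_rot: [-1.26, 2.876, -0.003]
force: [5.6, -13.5, 8.7]
gripper_width: 0.0341
grasp_force: 19.7
6.05 pos [0.4887 0.2052 0.06  ] yaw 137.3 Ftool [  6.1  -13.29  -8.65] Mtool [ 2.285  1.165 -0.028] w 0.0341 g 19.69763272907585 q6 -2.109
6.05 pos [0.4887 0.2052 0.06  ] yaw 137.3 Ftool [  6.1  -13.29  -8.65] Mtool [ 2.285  1.165 -0.028] w 0.0341 g 19.69763272907585 q6 -2.109
```

Both pads are on the flats at a width of 34.1 mm. The side force shows where to centre, so I'll relieve it and firm up the grip.

```bash
python3 -m pendant '[{"delta_pos":[0.3,-0.5,-0.3],"spin":0},{"delta_pos":[0.7,-1.0,-0.7],"spin":0},{"delta_pos":[0.7,-1.6,-0.7],"spin":0},{"delta_pos":[0.7,-1.6,-0.7],"spin":0},{"delta_pos":[0.7,-1.6,-0.7],"spin":0},{"delta_pos":[0.7,-1.6,-0.7],"spin":0},{"delta_pos":[0.7,-1.6,-0.7],"spin":0},{"delta_pos":[0.7,-1.6,-0.7],"spin":0},{"delta_pos":[0.7,-1.6,-0.7],"spin":0},{"delta_pos":[0.7,-1.6,-0.7],"spin":0}]' 0 50
python3 st.py
```

```text
time: 7.3
eef_pos: [0.4886, 0.2049, 0.0602]
tool_rot: [-1.26, 2.876, -0.0]
force: [3.6, 2.1, 5.9]
gripper_width: 0.0326
grasp_force: 51.8
7.3 pos [0.4886 0.2049 0.0602] yaw 137.3 Ftool [-3.98 -1.17 -5.9 ] Mtool [ 0.282 -0.722  0.001] w 0.0326 g 51.77521890029311 q6 -2.113
```

```bash
python3 -m pendant '[{"delta_pos":[-0.3,-0.1,0.1],"spin":4},{"delta_pos":[-0.4,-0.1,0.5],"spin":10},{"delta_pos":[-0.4,-0.1,0.8],"spin":16},{"delta_pos":[-0.4,-0.1,1.1],"spin":22},{"delta_pos":[-0.4,-0.1,1.4],"spin":28},{"delta_pos":[-0.4,-0.1,1.8],"spin":34},{"delta_pos":[-0.4,-0.1,2.2],"spin":40},{"delta_pos":[-0.4,-0.1,2.5],"spin":45},{"delta_pos":[-0.4,-0.1,2.5],"spin":45},{"delta_pos":[-0.4,-0.1,2.5],"spin":45}]'
python3 st.py
```

```text
time: 8.55
eef_pos: [0.4886, 0.2053, 0.0579]
tool_rot: [-0.064, 3.14, 0.001]
force: [0.1, 4.9, 10.0]
gripper_width: 0.0333
grasp_force: 52.8
8.55 pos [0.4886 0.2053 0.0579] yaw 92.3 Ftool [ -0.32   4.86 -10.01] Mtool [-1.018 -0.202 -0.238] w 0.0333 g 52.83342707902193 q6 -1.327
```

```bash
python3 -m pendant '[{"delta_pos":[0,0.3,-0.2],"spin":4},{"delta_pos":[0,0.5,0.0],"spin":9},{"delta_pos":[0,0.5,0.3],"spin":14},{"delta_pos":[0,0.5,0.6],"spin":19},{"delta_pos":[0,0.5,0.9],"spin":24},{"delta_pos":[0,0.5,1.2],"spin":30},{"delta_pos":[0,0.5,1.2],"spin":30},{"delta_pos":[0,0.5,1.2],"spin":30},{"delta_pos":[0,0.5,1.2],"spin":30},{"delta_pos":[0,0.5,1.2],"spin":30}]'
python3 st.py;  python3 -m pendant '[{"delta_pos":[0,0,0.2],"spin":4},{"delta_pos":[0,0,0.4],"spin":8},{"delta_pos":[0,0,0.6],"spin":12},{"delta_pos":[0,0,0.9],"spin":16},{"delta_pos":[0,0,1.1],"spin":20},{"delta_pos":[0,0,1.1],"spin":20},{"delta_pos":[0,0,1.1],"spin":20},{"delta_pos":[0,0,1.1],"spin":20},{"delta_pos":[0,0,1.1],"spin":20},{"delta_pos":[0,0,1.1],"spin":20}]'
python3 st.py
```

```text
time: 9.8
eef_pos: [0.4887, 0.2057, 0.0564]
tool_rot: [0.751, 3.05, 0.001]
force: [2.5, 4.7, 2.9]
gripper_width: 0.0327
grasp_force: 52.1
9.8 pos [0.4887 0.2057 0.0564] yaw 62.3 Ftool [-0.06  5.31 -2.87] Mtool [-1.059 -0.18  -0.22 ] w 0.0327 g 52.13068339973688 q6 -0.802
time: 11.05
eef_pos: [0.4888, 0.2059, 0.0553]
tool_rot: [1.269, 2.873, 0.002]
force: [4.1, 5.6, 2.8]
gripper_width: 0.0334
grasp_force: 52.1
11.05 pos [0.4888 0.2059 0.0553] yaw 42.3 Ftool [ 1.39  6.85 -2.84] Mtool [-1.239  0.255 -0.243] w 0.0334 g 52.11174990981817 q6 -0.453
```

```bash
python3 -m pendant '[{"delta_pos":[0,0.3,0.2],"spin":4},{"delta_pos":[-0.1,0.6,0.4],"spin":8},{"delta_pos":[-0.1,0.7,0.6],"spin":12},{"delta_pos":[-0.1,0.7,0.8],"spin":15},{"delta_pos":[-0.1,0.7,0.8],"spin":15},{"delta_pos":[-0.1,0.7,0.8],"spin":15},{"delta_pos":[-0.1,0.7,0.8],"spin":15},{"delta_pos":[-0.1,0.7,0.8],"spin":15},{"delta_pos":[-0.1,0.7,0.8],"spin":15},{"delta_pos":[-0.1,0.7,0.8],"spin":15}]' >/dev/null
python3 st.py;  python3 -m pendant '[{"delta_pos":[0,0,0.2],"spin":4},{"delta_pos":[0,0,0.4],"spin":8},{"delta_pos":[0,0,0.6],"spin":12},{"delta_pos":[0,0,0.8],"spin":15},{"delta_pos":[0,0,0.8],"spin":15},{"delta_pos":[0,0,0.8],"spin":15},{"delta_pos":[0,0,0.8],"spin":15},{"delta_pos":[0,0,0.8],"spin":15},{"delta_pos":[0,0,0.8],"spin":15},{"delta_pos":[0,0,0.8],"spin":15}]'>/dev/null
python3 st.py
```

```text
12.3 pos [0.4891 0.2061 0.0546] yaw 27.3 Ftool [ 2.99  2.92 -4.88] Mtool [-0.733  0.4   -0.215] w 0.0329 g 52.44987482205033 q6 -0.191
13.55 pos [0.4893 0.2061 0.054 ] yaw 12.3 Ftool [ 3.34  1.91 -9.16] Mtool [-0.438  0.485 -0.284] w 0.0327 g 53.07350367307663 q6 0.07
```

```bash
python3 -m pendant '[{"delta_pos":[0.2,0.1,-0.3],"spin":3},{"delta_pos":[0.3,0.2,-0.2],"spin":6},{"delta_pos":[0.3,0.2,0.0],"spin":10},{"delta_pos":[0.3,0.2,0.0],"spin":10},{"delta_pos":[0.3,0.2,0.0],"spin":10},{"delta_pos":[0.3,0.2,0.0],"spin":10},{"delta_pos":[0.3,0.2,0.0],"spin":10},{"delta_pos":[0.3,0.2,0.0],"spin":10},{"delta_pos":[0.3,0.2,0.0],"spin":10},{"delta_pos":[0.3,0.2,0.0],"spin":10}]' >/dev/null
python3 st.py;  python3 -m pendant '[{"delta_pos":[0,0,0.2],"spin":3},{"delta_pos":[0,0,0.4],"spin":6},{"delta_pos":[0,0,0.5],"spin":8},{"delta_pos":[0,0,0.5],"spin":8},{"delta_pos":[0,0,0.5],"spin":8},{"delta_pos":[0,0,0.5],"spin":8},{"delta_pos":[0,0,0.5],"spin":8},{"delta_pos":[0,0,0.5],"spin":8},{"delta_pos":[0,0,0.5],"spin":8},{"delta_pos":[0,0,0.5],"spin":8}]'>/dev/null
python3 st.py
```

```text
14.8 pos [0.4893 0.2062 0.0537] yaw 2.3 Ftool [ 0.65  3.2  -5.72] Mtool [-0.614  0.103 -0.298] w 0.033 g 52.719410732388496 q6 0.246
16.05 pos [0.4895 0.2062 0.0535] yaw -5.6 Ftool [ 0.58  2.32 -9.98] Mtool [-0.509  0.013 -0.359] w 0.0332 g 53.256366681307554 q6 0.385
```

Resistance has been climbing since a yaw of about 27°, at the stated rate. It is now about 0.13 above running, so roughly 14° more reaches the middle of the window.

```bash
python3 -m pendant '[{"delta_pos":[0,0.1,-0.4],"spin":2},{"delta_pos":[0,0.2,-0.3],"spin":4},{"delta_pos":[0,0.2,-0.1],"spin":7},{"delta_pos":[0,0.2,0.1],"spin":10},{"delta_pos":[0,0.2,0.1],"spin":10},{"delta_pos":[0,0.2,0.1],"spin":10},{"delta_pos":[0,0.2,0.1],"spin":10},{"delta_pos":[0,0.2,0.1],"spin":10},{"delta_pos":[0,0.2,0.1],"spin":10},{"delta_pos":[0,0.2,0.1],"spin":10}]' >/dev/null
python3 st.py
```

```text
17.3 pos [0.4896 0.2061 0.0532] yaw -15.7 Ftool [ 1.57  2.57 -7.94] Mtool [-0.653  0.258 -0.456] w 0.0327 g 53.13326479867101 q6 0.561
```

Run:
```python
from cell import *
import numpy as np
L=[]
for i in range(12):
    capture("scene");L.append(sense()["moment"][2])
print(np.round(L,3),np.mean(L),np.std(L))
```

```text
[0.411 0.416 0.4   0.404 0.446 0.424 0.423 0.409 0.408 0.423 0.397 0.428] 0.41572611031302253 0.013376339285795945
```

The averaged torque is 0.416, about 0.19 above running, so the pair is tight with margin to slip. Releasing and retreating straight up.

```bash
python3 -m pendant '[{"delta_pos":[0,0,0],"spin":0},{"delta_pos":[0,0,0],"spin":0},{"delta_pos":[0,0,0],"spin":0},{"delta_pos":[0,0,0],"spin":0},{"delta_pos":[0,0,0],"spin":0},{"delta_pos":[0,0,0],"spin":0},{"delta_pos":[0,0,0],"spin":0},{"delta_pos":[0,0,0],"spin":0},{"delta_pos":[0,0,0],"spin":0},{"delta_pos":[0,0,0],"spin":0}]' 1 20
python3 st.py
python3 -m pendant '[{"delta_pos":[0,0,-8],"spin":0},{"delta_pos":[0,0,-20],"spin":0},{"delta_pos":[0,0,-35],"spin":0},{"delta_pos":[0,0,-50],"spin":0},{"delta_pos":[0,0,-70],"spin":0},{"delta_pos":[0,0,-90],"spin":0},{"delta_pos":[0,0,-110],"spin":0},{"delta_pos":[0,0,-125],"spin":0},{"delta_pos":[0,0,-130],"spin":0},{"delta_pos":[0,0,-130],"spin":0}]'
python3 - <<'E'
from h import *
from cell import *
L=[capture("scene") for _ in range(6)];f=np.mean([l["frame"] for l in L],0).astype(np.uint8)
o=np.load("scene1.npz")["frame"]
z=lambda im:cv2.convertScaleAbs(cv2.resize(im[165:245,202:262],(390,520),interpolation=cv2.INTER_CUBIC),alpha=2)
cv2.imwrite("pics/end.png",np.hstack([z(o),z(f)]))
d=cv2.absdiff(o,f).max(2)[165:250,200:345]>30;n,l,s,c=cv2.connectedComponentsWithStats(d.astype(np.uint8));print([(r[:2]+[200,165]).tolist()+r[2:].tolist() for r in s[1:] if r[4]>8])
E
```

```text
time: 19.15
eef_pos: [0.4893, 0.206, 0.053]
tool_rot: [2.504, 1.898, -0.0]
force: [-0.1, -0.4, 0.0]
gripper_width: 0.0852
grasp_force: 0.0
19.15 pos [0.4893 0.206  0.053 ] yaw -15.7 Ftool [-0.45 -0.02 -0.01] Mtool [-0.024  0.023  0.006] w 0.0852 g 0.0 q6 0.56
time: 20.4
eef_pos: [0.4893, 0.206, 0.183]
tool_rot: [2.504, 1.898, 0.0]
force: [0.1, 0.3, -0.5]
gripper_width: 0.0856
grasp_force: 0.0
[[212, 165, 50, 28, 537], [212, 187, 2, 7, 9]]
```

View pics/end.png

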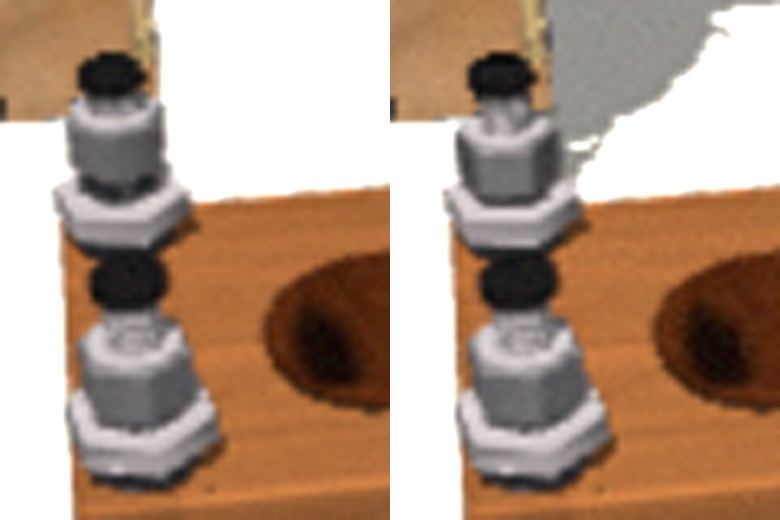

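The upper nut now sits down on the lower one (right panel, about (505,165)). The lower nut's corners at (450,190) and (580,195) match their earlier places, and the trivet and egg cup have not moved. Handing in.

```bash
python3 -c "from cell import close_job;print(close_job())"
```

```text
the job is handed in; nothing more can be done
None
```

The upper nut is run down and locked at about 0.19 N m above running torque, then released. The images show the lower nut, trivet and egg cup unmoved, and the job was handed in at about 21 s; no verdict came back.

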